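# Channel check of the vibration sensors

### The arm

A 6-joint arm with a two-finger parallel gripper is mounted at the origin on a cart in front of the work surface, level with it; the furniture and walls round the work are solid. World frame = base frame: x ahead of the robot, y to its left, z up, the work surface at z = 0. Lengths are in m, angles in rad, forces in N, time in s.
With the tool pointing down it reaches from about 0.375 to 0.9 m from the base axis. Payload 3.1 kg.
Tool frame: the origin (TCP) lies midway between the tips of the shut fingers; the grasp point (between the pads) lies robot.grip_depth behind it (robot.grip_depth is the distance from the TCP to the grasp point, in m); z points along the fingers, y is the line along which they close (so a half turn about z gives the same grasp; the last joint's range is limited). The gripper opens to 87 mm and grips with 3 to 60 N. Pads are 19 mm wide; open, the fingers measure 117 mm over their backs; the gripper's body (75 mm by 190 mm) begins 51 mm behind the grasp point.
Start: joints at [-1.526, 0.527, 1.433, -0, 1.181, -0.178], TCP at [0.139, -0.609, 0.223] pointing down, gripper open.
Joint ranges: [-3.08, 3.08], [-0.75, 2.2], [0.22, 2.44], [-1.43, 4.57], [0, 2.65], [-2.85, 2.85]. Speed limits (rad/s): [2.79, 2.79, 3.14, 3.14, 3.14, 3.14].

### API

Orientations are given as a unit quaternion [x, y, z, w].
In Python, from rig import robot, vision gives the robot as it stands (robot), with the cameras (vision).
- The arm moves only by the tool pendant, called by a JSON object that holds its "op" and its "data". Schema: {"type":"object","properties":{"increments":{"type":"array","items":{"type":"array","prefixItems":[{"type":"array","items":{"type":"number"},"minItems":3,"maxItems":3},{"type":"number"}],"minItems":2,"maxItems":2},"minItems":1,"maxItems":20},"finger_gap":{"type":"number"},"force":{"type":"number"},"only":{"type":"string"},"quiet":{"type":"boolean"},"lines":{"type":"string"}},"required":["increments"],"additionalProperties":false}. increments is a list of rows, 1 to 20 of them, each written [[dx, dy, dz], turn]: dx, dy, dz in m, then a turn about the tool's z in rad; each row shifts and turns the commanded pose from where the row before left it, along the tool's axes as they then stand; what a row does not reach is not made up. A row lasts 1/12 s, in which the tool goes at most 0.0417 m and 0.125 rad, less where a joint would pass 70% of its speed; a pose out of reach is approached as far as the arm can. finger_gap is the finger opening in m, set as the call begins (left out keeps the last). The fingers move at their own pace and stop on an object; force is the grip in N (left out, the last holds). Time passes only in rows, so rows that do not move let the fingers close. The tool returns the time, the measured TCP pose, the force, the opening and the grip force at its end. only (a regular expression) keeps the lines of the reply that match it, lines (a string "A,B") keeps lines A to B, and quiet returns only ok. Input that does not fit is refused with a message, and nothing moves.
- robot.get_obs(): the state, without advancing time (a new reading comes with each control period).
- vision.camera(name): name is "scene" or "top" or "wrist"; returns a dict with "img" (420x560x3 uint8, red, green, blue), "fx", "fy", "cx", "cy" (pixels), "xyz" and "attitude" of the camera in the world. Camera axes: x right, y down, z forward; pixel columns grow to the right and rows downward; lengths in m; the calibration is good to about 2 mm. A picture is of the moment at which its call begins. There is no depth.
- robot.hand_in(): hands the job in; it is judged then, once.
The state is a dict: "time": time; "q": joint angles; "joint_velocities": joint speeds; "joint_torque": joint torques, N m; "position": TCP position; "tool_rot": TCP orientation; "ft_force": force on the tool from outside, world axes, zero at the start; "moment": the same for the moment, N m; "grip_width": finger opening in m; "grip_force": force on a finger pad.
Only numpy, scipy, OpenCV 4.12 (cv2) and the standard library are available. Lean on these libraries where they do the work, as an engineer would, in place of code of your own. Each camera call takes 0.05 s, during which the arm holds its last target. There are 200 camera calls.

### The job

Check in the three vibration sensors on the concrete slab in channel order: with your fingertips lightly press down the red cap, then the yellow cap, then the blue cap, each to about half its travel, where it stays by itself. Press gently, without gripping, lifting, shifting or tipping a sensor, do not touch the green-capped spare, and leave the things round the slab where they are.

Things in the scene. Friction and masses are not known exactly. Their poses are not given: they have to be found in the camera images.
- slab: grey concrete test slab, 160 (its x) x 340 (its y) x 40 mm high with its rubber strips, fixed; origin under its centre on the worktop, z up
- sensor_red: round steel vibration sensor with a red ring and a red push cap on top, standing loose on the slab; 36 mm diameter, housing 30 mm high, 0.4 kg; a short brass connector stub sticks out 6 mm at its side; origin at the centre of its underside (40 mm above the worktop), z up
- red_top (a point): centre of the top face of the red cap (26 mm diameter); it stands 45 mm above the sensor's underside, 85 mm above the worktop, while the cap is up, and sinks with the cap
- red_cap (a joint): how far the red cap is pushed down, m: 0 up, 0.012 on its hard stop, which need not be reached. It gives way at about 4 N, resists a little more as it sinks (7 N at 12 mm), and stays where it is left; at 0.003 or more it counts as pressed down
- sensor_yellow: round steel vibration sensor with a yellow ring and a yellow push cap on top, standing loose on the slab; 36 mm diameter, housing 30 mm high, 0.4 kg; a short brass connector stub sticks out 6 mm at its side; origin at the centre of its underside (40 mm above the worktop), z up
- yellow_top (a point): centre of the top face of the yellow cap (26 mm diameter); it stands 45 mm above the sensor's underside, 85 mm above the worktop, while the cap is up, and sinks with the cap
- yellow_cap (a joint): how far the yellow cap is pushed down, m: 0 up, 0.012 on its hard stop, which need not be reached. It gives way at about 4 N, resists a little more as it sinks (7 N at 12 mm), and stays where it is left; at 0.003 or more it counts as pressed down
- sensor_blue: round steel vibration sensor with a blue ring and a blue push cap on top, standing loose on the slab; 36 mm diameter, housing 30 mm high, 0.4 kg; a short brass connector stub sticks out 6 mm at its side; origin at the centre of its underside (40 mm above the worktop), z up
- blue_top (a point): centre of the top face of the blue cap (26 mm diameter); it stands 45 mm above the sensor's underside, 85 mm above the worktop, while the cap is up, and sinks with the cap
- blue_cap (a joint): how far the blue cap is pushed down, m: 0 up, 0.012 on its hard stop, which need not be reached. It gives way at about 4 N, resists a little more as it sinks (7 N at 12 mm), and stays where it is left; at 0.003 or more it counts as pressed down
- sensor_green: round steel vibration sensor with a green ring and a green push cap on top, standing loose on the slab; 36 mm diameter, housing 30 mm high, 0.4 kg; a short brass connector stub sticks out 6 mm at its side; origin at the centre of its underside (40 mm above the worktop), z up
- green_top (a point): centre of the top face of the green cap (26 mm diameter); it stands 45 mm above the sensor's underside, 85 mm above the worktop, while the cap is up, and sinks with the cap
- green_cap (a joint): how far the green cap is pushed down, m: 0 up, 0.012 on its hard stop, which need not be reached. It gives way at about 4 N, resists a little more as it sinks (7 N at 12 mm), and stays where it is left; at 0.003 or more it counts as pressed down
- amber_bottle: loose small brown bottle with a black cap, 44 mm diameter, 91 mm high, standing on the worktop beyond the slab; origin at the centre of its underside
- weight: loose steel knob weight, 38 mm diameter, 58 mm high, 0.5 kg, beyond the slab; origin at the centre of its underside
- stopwatch: loose black stopwatch lying flat, 66 x 60 x 19 mm, beside the left end of the slab; origin at the centre of its underside

How it is judged:
By the outcome, as a careful person would: the job done as asked, in the order asked, and still so for the second after the job is handed in, with the robot touching nothing.
It also fails if it takes over 38 s, if anything falls off the work surface, if the arm or the gripper's body presses on something with over 40 N, if the wrist force passes 120 N, or if a joint passes its speed limit or range.

## Working session

There is one attempt and no reset: what is moved stays moved. The work goes in short steps, Python scripts to look and compute and a tool call to move; the robot and the scene stay as the last step left them, time stands still between calls to the robot, and variables do not carry over. Pictures are saved under pics/ and viewed, at most 10 in all, crops included, and the job is handed in when it is done.

```bash
ls; mkdir -p pics; python3 - <<'E'
from rig import robot, vision
import cv2, numpy as np
o=robot.get_obs(); print({k:np.round(v,4) for k,v in o.items()}, robot.grip_depth)
for n in ("scene","top"):
    c=vision.camera(n); cv2.imwrite(f"pics/{n}0.png",c["img"][:,:,::-1]); print(n,{k:v for k,v in c.items() if k!="img"})
E
```

```text
pics
rig.py
{'time': np.float64(0.0), 'q': array([-1.5255,  0.5284,  1.4339, -0.    ,  1.1814, -0.1785]), 'joint_velocities': array([-0.0012, -0.0005,  0.001 , -0.0001,  0.0004, -0.0005]), 'joint_torque': array([ 4.00000e-04, -4.40045e+01, -1.76595e+01,  6.34000e-02,
        5.84000e-02, -2.00000e-04]), 'position': array([ 0.1387, -0.6087,  0.2216]), 'tool_rot': array([ 9.937e-01,  1.116e-01,  1.000e-04, -1.100e-03]), 'ft_force': array([ 0.0721, -0.0615,  0.4888]), 'moment': array([-0.0147, -0.0178,  0.0171]), 'grip_force': np.float64(0.0), 'grip_width': np.float64(0.087)} 0.0187
scene {'fx': 532.9676773753561, 'fy': 532.9676773753561, 'cx': 272.81386496935295, 'cy': 209.63429880941345, 'xyz': array([0.05649451, 0.3830531 , 0.82744669]), 'attitude': array([-0.46778205,  0.81899213, -0.28553371,  0.17000692])}
top {'fx': 443.7706430951777, 'fy': 443.7706430951777, 'cx': 272.48249488491524, 'cy': 201.09857434153884, 'xyz': array([0.52623714, 0.07613359, 1.01929233]), 'attitude': array([ 0.70879451, -0.70474775,  0.02906774, -0.00979904])}
```

View pics/scene0.png

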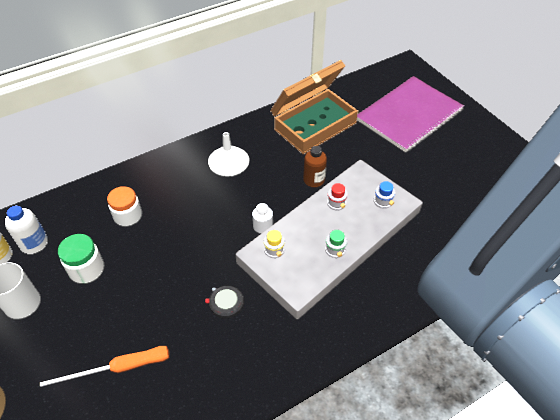

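View pics/top0.png

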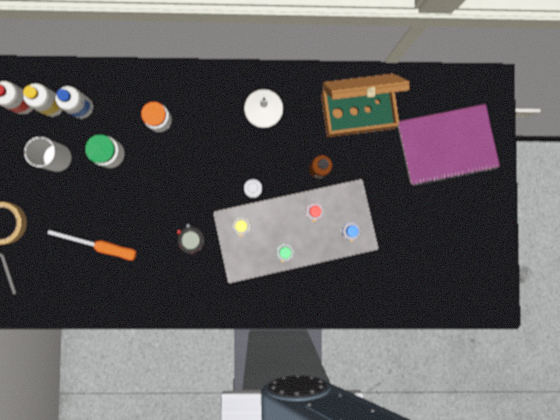

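The scene view shows the caps at about red (338,191), blue (386,188), yellow (274,238) and green (337,238). In the top view they are at (315,212), (352,232), (241,227) and (285,253). The bottle stands near red, and the weight and stopwatch near yellow. Next I'll triangulate from the two views.

```bash
cat > h.py <<'E'
import cv2, numpy as np
from scipy.spatial.transform import Rotation as R
HUE={'red':[(0,6),(174,180)],'yellow':[(22,36)],'blue':[(100,125)],'green':[(50,85)]}
def blob(img,col,near,rad=16):
    h=cv2.cvtColor(img,cv2.COLOR_RGB2HSV)
    m=sum((cv2.inRange(h,(a,130,90),(b,255,255)) for a,b in HUE[col]))
    w=np.zeros_like(m); cv2.circle(w,tuple(int(v) for v in near),rad,255,-1); m=cv2.bitwise_and(m,w)
    n,l,s,c=cv2.connectedComponentsWithStats(m)
    i=1+np.argmax(s[1:,4]); return c[i],s[i]
def ray(c,p):
    d=R.from_quat(c['attitude']).apply([(p[0]-c['cx'])/c['fx'],(p[1]-c['cy'])/c['fy'],1.]); return np.array(c['xyz']),d/np.linalg.norm(d)
def plane(c,p,z):
    o,d=ray(c,p); return o+d*(z-o[2])/d[2]
def tri(r1,r2):
    (a,u),(b,v)=r1,r2
    s=np.linalg.lstsq(np.c_[u,-v],b-a,rcond=None)[0]
    return (a+s[0]*u+b+s[1]*v)/2, np.linalg.norm(a+s[0]*u-b-s[1]*v)
E
python3 - <<'E'
from rig import robot, vision
from h import *
S,T=vision.camera('scene'),vision.camera('top')
N={'red':((338,191),(315,212)),'yellow':((274,238),(241,227)),'blue':((386,188),(352,232)),'green':((337,238),(285,253))}
for k,(s,t) in N.items():
    ps,ss=blob(S['img'],k,s); pt,st=blob(T['img'],k,t)
    P,g=tri(ray(S,ps),ray(T,pt))
    print(k,ps.round(1),ss[2:],pt.round(1),st[2:],'tri',P.round(4),'gap',round(g,4),'top85',plane(T,pt,.085).round(4),'sc85',plane(S,ps,.085).round(4))
E
```

```text
red [337.8 190.3] [ 13  14 154] [314.5 210.7] [10  9 70] tri [ 0.5579 -0.039   0.0803] gap 0.0009 top85 [ 0.558 -0.038  0.085] sc85 [ 0.5545 -0.0367  0.085 ]Traceback (most recent call last):
  File "<stdin>", line 6, in <module>
  File "h.py", line 9, in blob
    i=1+np.argmax(s[1:,4]); return c[i],s[i]
        ~~~~~~~~~^^^^^^^^^
    return _wrapfunc(a, 'argmax', axis=axis, out=out, **kwds)
    return bound(*args, **kwds)
ValueError: attempt to get argmax of an empty sequence
```

```bash
python3 - <<'E'
import cv2
for n,p in (('scene',(274,237)),('top',(241,227))):
    i=cv2.imread(f'pics/{n}0.png');h=cv2.cvtColor(i,cv2.COLOR_BGR2HSV)
    print(h[p[1]-4:p[1]+4:2,p[0]-4:p[0]+5:4].tolist())
E
sed -i "s/'yellow':\[(22,36)\]/'yellow':[(17,40)]/; s/(a,130,90)/(a,110,90)/" h.py
python3 - <<'E'
from rig import robot, vision
from h import *
S,T=vision.camera('scene'),vision.camera('top')
N={'red':((338,191),(315,212)),'yellow':((274,238),(241,227)),'blue':((386,188),(352,232)),'green':((337,238),(285,253))}
for k,(s,t) in N.items():
    ps,ss=blob(S['img'],k,s); pt,st=blob(T['img'],k,t)
    P,g=tri(ray(S,ps),ray(T,pt))
    print(k,ps.round(1),ss[2:],pt.round(1),st[2:],'tri',P.round(4),'gap',round(g,4),'top85',plane(T,pt,.085).round(4),'sc85',plane(S,ps,.085).round(4))
E
```

```text
[[[30, 107, 255], [30, 106, 255], [30, 109, 255]], [[30, 107, 255], [30, 107, 255], [30, 107, 255]], [[30, 107, 255], [30, 107, 255], [30, 106, 255]], [[30, 103, 255], [30, 107, 255], [30, 88, 255]]]
[[[29, 117, 255], [30, 116, 255], [29, 114, 249]], [[30, 115, 255], [30, 112, 255], [30, 118, 255]], [[30, 116, 255], [30, 109, 255], [30, 118, 255]], [[30, 110, 250], [30, 113, 255], [28, 102, 243]]]
red [337.8 190.2] [ 13  15 162] [314.8 210.9] [11 11 94] tri [ 0.5578 -0.0394  0.0805] gap 0.0 top85 [ 0.5577 -0.0388  0.085 ] sc85 [ 0.5548 -0.0369  0.085 ]
yellow [273.7 241.8] [14  9 64] [240.8 225.1] [11 10 70] tri [0.5264 0.1173 0.0668] gap 0.0013 top85 [0.5268 0.1171 0.085 ] sc85 [0.5148 0.1231 0.085 ]
blue [385.7 188. ] [ 13  15 159] [351.9 230.7] [11 10 94] tri [ 0.5163 -0.1181  0.0811] gap 0.0001 top85 [ 0.5163 -0.1173  0.085 ] sc85 [ 0.5139 -0.1154  0.085 ]
green [336.5 237.3] [ 14  16 176] [282. 249.] [3 3 3] tri [0.4742 0.0263 0.0781] gap 0.009 top85 [0.4772 0.0303 0.085 ] sc85 [0.468  0.0258 0.085 ]
```

```bash
sed -i "s/(a,110,90)/(a,75,80)/" h.py
```

{"op": "pendant", "data": {"increments": [[[0.0265,-0.023,0],0],[[0.0265,-0.023,0],0],[[0.0265,-0.023,0],0],[[0.0265,-0.023,0],0],[[0.0265,-0.023,0],0],[[0.0265,-0.023,0],0],[[0.0265,-0.023,0],0],[[0.0265,-0.023,0],0],[[0.0265,-0.023,0],0],[[0.0265,-0.023,0],0],[[0.0265,-0.023,0],0],[[0.0265,-0.023,0],0],[[0.0265,-0.023,0],0],[[0.0265,-0.023,0],0],[[0.0265,-0.023,0],0],[[0.0265,-0.023,0],0],[[0.0265,-0.023,0],0],[[0.0265,-0.023,0],0],[[0.0265,-0.023,0],0],[[0.0265,-0.023,0],0]], "finger_gap": 0, "force": 10}}

```text
time: 1.97
position: [0.5542, -0.0416, 0.2227]
tool_rot: [0.994, 0.112, 0.0, 0.0]
ft_force: [1.1, -0.7, 0.6]
grip_width: 0.0006
grip_force: 0.0
```

```bash
python3 - <<'E'
from rig import robot, vision
import cv2, numpy as np
c=vision.camera('wrist'); cv2.imwrite("pics/w1.png",c["img"][:,:,::-1]); print({k:v for k,v in c.items() if k!="img"})
E
```

```text
{'fx': 293.92135793401485, 'fy': 293.92135793401485, 'cx': 282.09764916153523, 'cy': 207.61193485362838, 'xyz': array([ 0.63044515, -0.02448032,  0.3852305 ]), 'attitude': array([ 0.77332736, -0.61779039, -0.08897292,  0.1112818 ])}
```

View pics/w1.png

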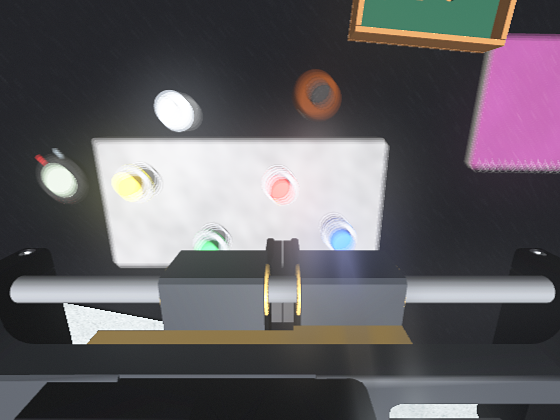

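The wrist view shows red at (280,187), yellow at (128,184), blue at (341,238) and green at (210,243), with the shut fingertips near (283,245). I'll combine this with the earlier views.

```bash
python3 - <<'E'
from rig import robot, vision
from h import *
W=vision.camera('wrist')
K=lambda n,f,x,y,p,a:dict(img=cv2.imread(f'pics/{n}0.png')[:,:,::-1].copy(),fx=f,fy=f,cx=x,cy=y,xyz=p,attitude=a)
S=K('scene',532.9677,272.8139,209.6343,[0.05649451,0.3830531,0.82744669],[-0.46778205,0.81899213,-0.28553371,0.17000692])
T=K('top',443.7706,272.4825,201.0986,[0.52623714,0.07613359,1.01929233],[0.70879451,-0.70474775,0.02906774,-0.00979904])
N={'red':((338,191),(315,212),(280,188)),'yellow':((274,238),(241,227),(128,184)),'blue':((386,188),(352,232),(341,239)),'green':((337,238),(285,253),(210,243))}
o=robot.get_obs();X=R.from_quat(o['tool_rot']); print(X.as_matrix().round(3).tolist())
for k,v in N.items():
    b=[blob(c['img'],k,p) for c,p in zip((S,T,W),v)]
    print(k,[(p.round(1).tolist(),s[2:].tolist()) for p,s in b])
    r=[ray(c,p) for c,(p,s) in zip((S,T,W),b)]
    print('  S+T',*[np.round(q,4) for q in tri(r[0],r[1])],'T+W',*[np.round(q,4) for q in tri(r[1],r[2])],'S+W',*[np.round(q,4) for q in tri(r[0],r[2])])
    print('  z=.082',*[plane(c,p,.082)[:2].round(4) for c,(p,s) in zip((S,T,W),b)])
E
```

```text
[[0.974, 0.227, 0.003], [0.227, -0.974, 0.001], [0.003, -0.0, -1.0]]
red [([337.8, 190.1], [14, 15, 172]), ([314.9, 210.9], [12, 12, 114]), ([283.7, 190.3], [20, 19, 94])]
  S+T [ 0.5578 -0.0393  0.0809] 0.0001 T+W [ 0.5595 -0.0406  0.05  ] 0.0053 S+W [ 0.5636 -0.0398  0.0742] 0.007
  z=.082 [ 0.557  -0.0386] [ 0.5577 -0.0392] [ 0.5672 -0.0363]
yellow [([273.8, 237.5], [15, 16, 193]), ([240.8, 225.7], [12, 12, 109]), ([139.4, 184.0], [13, 7, 43])]
  S+T [0.5254 0.1171 0.0808] 0.0004 T+W [0.529  0.1209 0.0583] 0.0088 S+W [0.5342 0.1156 0.0705] 0.0067
  z=.082 [0.5246 0.1174] [0.5255 0.1172] [0.5397 0.1133]
blue [([385.7, 188.2], [15, 15, 168]), ([352.1, 230.9], [13, 12, 114]), ([345.7, 242.6], [21, 15, 96])]
  S+T [ 0.516  -0.1182  0.081 ] 0.0008 T+W [ 0.5157 -0.1241  0.0576] 0.0014 S+W [ 0.5209 -0.1212  0.0735] 0.003
  z=.082 [ 0.5155 -0.1172] [ 0.5158 -0.1183] [ 0.5246 -0.117 ]
green [([336.5, 237.2], [15, 16, 190]), ([285.0, 252.1], [11, 11, 100]), ([216.6, 247.9], [16, 5, 47])]
  S+T [0.4705 0.0236 0.0806] 0.0 T+W [0.4698 0.0242 0.051 ] 0.0049 S+W [0.478  0.0212 0.0695] 0.0064
  z=.082 [0.4697 0.0243] [0.4706 0.0237] [0.4859 0.0221]
```

{"op": "pendant", "data": {"increments": [[[0.002,-0.001,0.02],0],[[0.0018,-0.0008,0.03],0],[[0,0,0.03],0],[[0,0,0.025],0],[[0,0,0.015],0],[[0,0,0.006],0],[[0,0,0],0],[[0,0,0],0]]}}

```text
time: 2.73
position: [0.557, -0.0412, 0.097]
tool_rot: [0.994, 0.111, 0.0, 0.0]
ft_force: [0.6, -0.1, -0.1]
grip_width: 0.0
grip_force: 0.0
```

```bash
python3 - <<'E'
from rig import robot, vision
from h import *
W=vision.camera('wrist'); cv2.imwrite('pics/w2.png',W['img'][:,:,::-1])
for k,P in {'red':(.5577,-.039,.085),'blue':(.516,-.118,.085),'yellow':(.5255,.117,.085),'tcp':robot.get_obs()['position']}.items():
    q=R.from_quat(W['attitude']).inv().apply(np.array(P)-W['xyz']); print(k,(W['fx']*q[0]/q[2]+W['cx']).round(1),(W['fy']*q[1]/q[2]+W['cy']).round(1))
S=vision.camera('scene'); cv2.imwrite('pics/s2.png',cv2.resize(S['img'][120:280,230:440,::-1],None,fx=3,fy=3))
E
```

```text
red 278.8 245.8
blue 376.1 322.4
yellow 30.2 241.6
tcp 282.1 255.3
```

View pics/w2.png

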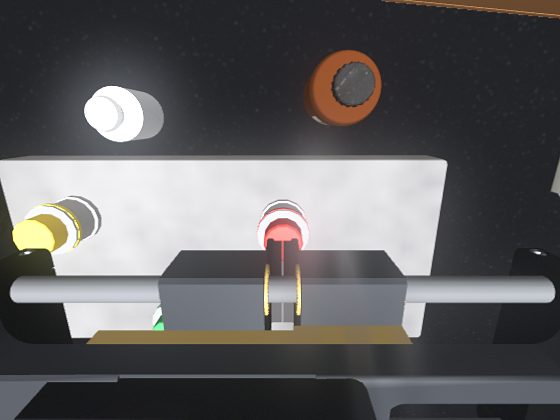

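View pics/s2.png

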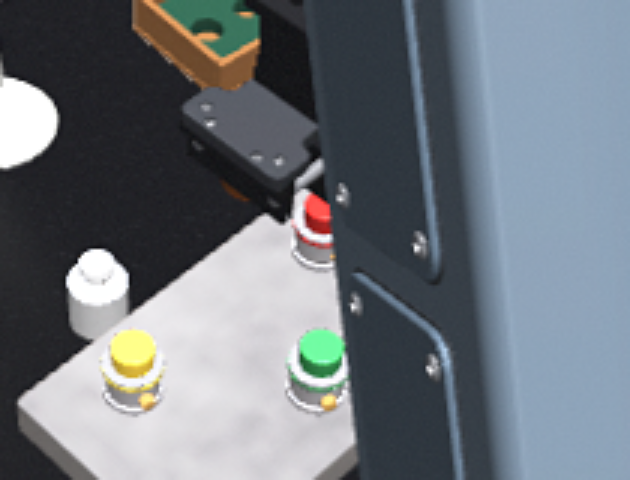

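The wrist view shows the fingertips straight above the red cap, centred near column 283. The scene crop shows the sensors upright. Pressing now.

{"op": "pendant", "data": {"increments": [[[0.0007,-0.0009,0.006],0],[[0,0,0.004],0],[[0,0,0.003],0],[[0,0,0.003],0],[[0,0,0.002],0],[[0,0,0],0],[[0,0,0],0]]}}

```text
time: 3.42
position: [0.5576, -0.0396, 0.0788]
tool_rot: [0.994, 0.112, 0.0, 0.0]
ft_force: [0.2, -0.4, 3.1]
grip_width: 0.0007
grip_force: 1.5
```

{"op": "pendant", "data": {"increments": [[[0,0,-0.008],0],[[0,0,-0.02],0],[[0,0,-0.022],0],[[0.001,-0.02,0],0],[[0.001,-0.03,0],0],[[0.001,-0.03,0],0],[[0.001,-0.03,0],0],[[0,-0.03,0],0],[[0,-0.02,0],0],[[0,0,0.015],0],[[0,0,0.015],0],[[0,0,0],0],[[0,0,0],0]]}}

```text
time: 4.5
position: [0.5249, 0.1174, 0.0982]
tool_rot: [0.994, 0.112, -0.001, -0.0]
ft_force: [0.1, -0.1, -0.4]
grip_width: 0.0007
grip_force: 0.0Traceback (most recent call last):
```

```bash
python3 - <<'E'
from rig import robot, vision
from h import *
W=vision.camera('wrist'); S=vision.camera('scene')
a=cv2.resize(S['img'][120:280,230:440,::-1],None,fx=2,fy=2); b=W['img'][130:420,100:480,::-1]
cv2.imwrite('pics/m3.png',np.hstack([a[:290],b]))
print(blob(S['img'],'red',(338,191)))
E
```

```text
  File "<stdin>", line 6, in <module>
  File "h.py", line 9, in blob
    i=1+np.argmax(s[1:,4]); return c[i],s[i]
        ~~~~~~~~~^^^^^^^^^
    return _wrapfunc(a, 'argmax', axis=axis, out=out, **kwds)
    return bound(*args, **kwds)
ValueError: attempt to get argmax of an empty sequence
```

View pics/m3.png

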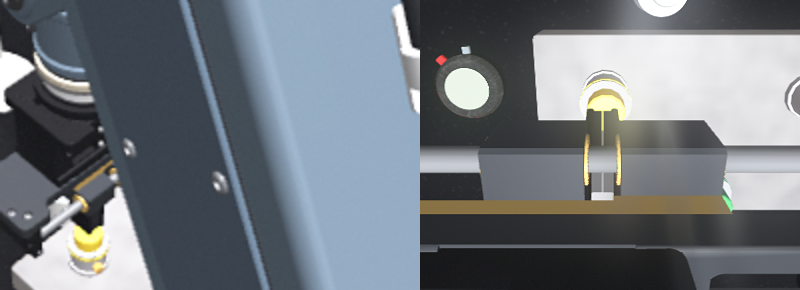

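Yellow is centred under the fingertips: crop column 603, fingers at 603. Red is hidden by the arm in the scene view, so I'll check it in the right part of the wrist view before going on.

```bash
python3 - <<'E'
from rig import robot, vision
from h import *
W=vision.camera('wrist'); T=vision.camera('top')
a=cv2.resize(W['img'][130:330,420:560,::-1],None,fx=3,fy=3,interpolation=cv2.INTER_CUBIC)[:480]; b=cv2.resize(T['img'][150:310,210:330,::-1],None,fx=3,fy=3)
cv2.imwrite('pics/m4.png',np.hstack([a,b[:480,:360]]))
for z in (.085,.079,.070):
    q=R.from_quat(W['attitude']).inv().apply(np.array([.5577,-.039,z])-W['xyz']); print(z,(W['fx']*q[0]/q[2]+W['cx']).round(1),(W['fy']*q[1]/q[2]+W['cy']).round(1))
E
```

```text
0.085 524.9 251.1
0.079 517.8 247.3
0.07 508.0 242.0
```

View pics/m4.png

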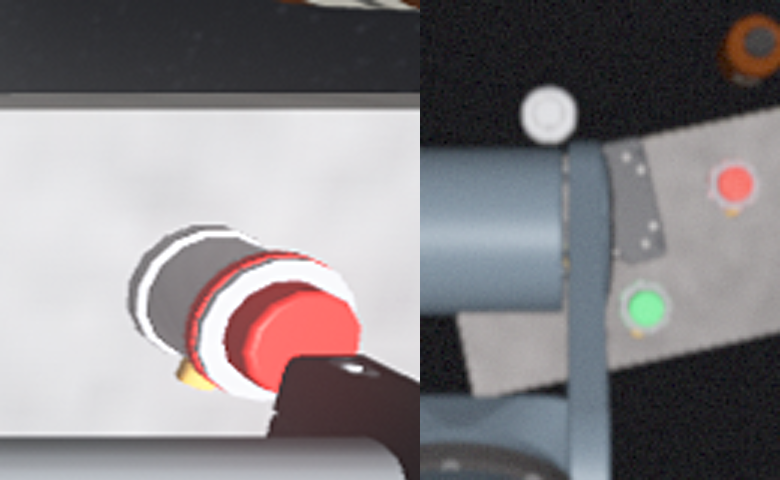

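The wrist view shows the red cap sunk at about (521,244), standing only 6–9 mm proud of its white top where it was 15. The sensor is upright and in place. Now yellow.

{"op": "pendant", "data": {"increments": [[[0,0,0.008],0],[[0,0,0.004],0],[[0,0,0.003],0],[[0,0,0.003],0],[[0,0,0.0015],0],[[0,0,0],0],[[0,0,0],0]]}}

```text
time: 5.28
position: [0.5257, 0.1171, 0.079]
tool_rot: [0.994, 0.112, -0.0, 0.0]
ft_force: [-1.0, -1.5, 2.1]
grip_width: 0.0005
grip_force: 0.9
```

{"op": "pendant", "data": {"increments": [[[0,0,-0.008],0],[[0,0,-0.02],0],[[0,0,-0.022],0],[[-0.0078,0.02,0],0],[[-0.0078,0.03,0],0],[[-0.0078,0.03,0],0],[[-0.0078,0.03,0],0],[[-0.0078,0.03,0],0],[[-0.0078,0.03,0],0],[[-0.0078,0.03,0],0],[[-0.008,0.0268,0],0],[[0,0,0.015],0],[[0,0,0.015],0],[[0,0,0],0],[[0,0,0],0]]}}

```text
time: 6.53
position: [0.5142, -0.1175, 0.0987]
tool_rot: [0.994, 0.111, -0.001, -0.001]
ft_force: [-0.3, -0.3, 0.2]
grip_width: 0.0004
grip_force: 0.0
```

```bash
python3 - <<'E'
from rig import robot, vision
from h import *
W=vision.camera('wrist'); S=vision.camera('scene')
a=cv2.resize(S['img'][170:270,235:355,::-1],None,fx=3,fy=3)[:290]; b=W['img'][130:420,100:480,::-1]
cv2.imwrite('pics/m5.png',np.hstack([a,b]))
E
```

```text
(no output)
```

View pics/m5.png

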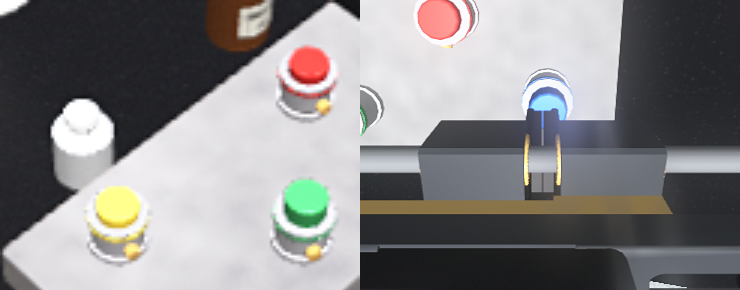

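Red and yellow sit clearly lower than green and all three stand upright. Blue is under the fingertips, about 5 px (2–3 mm) to the right, so I'll correct a little and press.

{"op": "pendant", "data": {"increments": [[[0.0012,0.0016,0.005],0],[[0,0,0.004],0],[[0,0,0.003],0],[[0,0,0.003],0],[[0,0,0.003],0],[[0,0,0.0015],0],[[0,0,0],0],[[0,0,0],0]]}}

```text
time: 7.3
position: [0.5166, -0.1188, 0.0796]
tool_rot: [0.994, 0.112, 0.0, -0.0]
ft_force: [1.0, 1.2, 2.5]
grip_width: 0.0006
grip_force: 1.0
```

{"op": "pendant", "data": {"increments": [[[0,0,-0.008],0],[[0,0,-0.025],0],[[0,0,-0.03],0],[[0,0,-0.03],0],[[-0.01,0.035,-0.01],0],[[-0.01,0.035,-0.01],0],[[-0.015,0.035,0],0],[[-0.015,0.035,0],0],[[-0.015,0.035,0],0],[[-0.015,0.035,0],0],[[-0.015,0.035,0],0],[[0,0,0],0],[[0,0,0],0],[[0,0,0],0]]}}

```text
time: 8.47
position: [0.4776, -0.3785, 0.1924]
tool_rot: [0.994, 0.111, -0.0, -0.001]
ft_force: [-0.3, 0.1, -0.0]
grip_width: 0.0006
grip_force: 0.0
```

```bash
python3 - <<'E'
from rig import robot, vision
from h import *
S=vision.camera('scene'); T=vision.camera('top')
a=cv2.resize(S['img'][130:290,200:420,::-1],None,fx=2,fy=2); b=cv2.resize(T['img'][140:300,170:390,::-1],None,fx=1.6,fy=2)
cv2.imwrite('pics/m6.png',np.hstack([a,b]))
N={'red':((338,191),(315,212)),'yellow':((274,238),(241,227)),'blue':((386,190),(352,232)),'green':((337,238),(285,253))}
for k,(s,t) in N.items():
    ps,ss=blob(S['img'],k,s); pt,st=blob(T['img'],k,t); P,g=tri(ray(S,ps),ray(T,pt)); print(k,P.round(4),round(g,4))
E
```

```text
red [ 0.5577 -0.0391  0.0774] 0.0001
yellow [0.5253 0.1171 0.0772] 0.0003
blue [ 0.5161 -0.1176  0.0782] 0.0005
green [0.4703 0.0238 0.0808] 0.0001
```

View pics/m6.png

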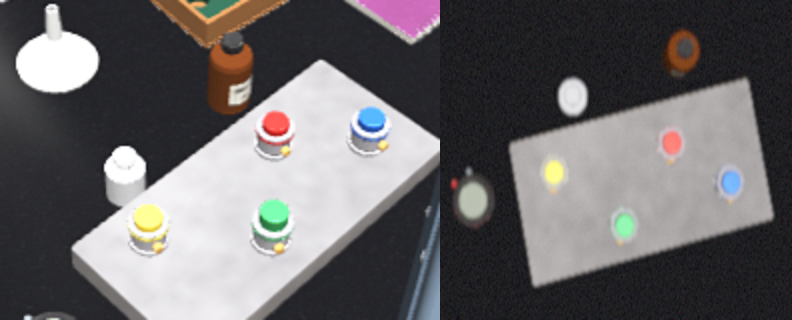

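The final view shows the red, yellow and blue caps sunk and green still up. No sensor has moved, and the bottle, weight and stopwatch are where they were.

```bash
python3 -c "
from rig import robot, vision
print(robot.hand_in())"
```

```text
the job is handed in; nothing more can be done
None
```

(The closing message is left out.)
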